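# Run the mini chopper at slow speed by holding its sprung cap half down

## Task

Set the mini chopper's motor head upright on its steel bowl, so that its flange lies flat on the rim all round, and let go of it. Then push the sprung cap on top of the head down to about half of its travel, which is the slow speed, never down to the bottom, and finish the program while still holding it there. Leave the other things on the counter where they are.

Things in the scene. Friction and masses are not known exactly. Their poses are not given: they have to be found in the camera images.
- head_mid (a point): The place to grip the chopper's motor head: on its axis in the white barrel (55 mm in diameter, 48 mm tall), 50 mm above the bottom of the head, 36 mm above the flange's underside, 28 mm above the flange's top and 38 mm below the top of the cap at rest. z is the head's axis, up.
- head_seat (a point): Centre of the underside of the head's flange, 14 mm above the bottom of the plug and 36 mm below head_mid; it lies at the bowl's mouth (bowl_rim) when the head is seated.
- head: The motor head, loose, 0.3 to 0.6 kg, standing upright on its plug; origin at the bottom centre, z up. From the bottom up, all round: a grey plug 89 mm in diameter and 14 mm deep, bevelled at the foot; a white flange 110 mm in diameter, 8 mm thick; the white barrel; the black sprung cap. 88 mm tall in all.
- bowl: Chopper bowl: a loose straight-sided round steel bowl with a black foot ring, 0.5 kg, 104 mm in outer diameter, 75 mm tall, 4 mm wall, mouth 96 mm in diameter, standing upright. Origin at the centre of its underside, z up. The head's plug fits into the mouth with about 3.5 mm to spare all round; its flange comes to lie on the rim.
- bowl_rim (a point): Centre of the bowl's mouth, at the height of the rim, 75 mm above the bowl's underside.
- cap_top (a point): Centre of the top of the sprung cap, a black round button 46 mm in diameter that stands 18 mm above the motor barrel; it is on the head's axis, 88 mm above the bottom of the plug (74 mm above the bowl's rim when the head is seated and the cap is up).
- cap (a joint): Travel of the cap in m: 0 up, growing as it is pushed down along the head's axis, 0.014 at the bottom; half travel is 0.007. Its spring pushes back with 2 N at the start, 5.5 N at half travel and 9 N at the bottom, and raises it when it is let go.
- dish: Bystander: white ceramic bowl with sloping sides, 132 mm wide at the rim and 50 mm tall; origin at the centre of its underside. Leave it alone.
- tea_jar: Bystander: amber glass tea jar, 68 mm in diameter, 125 mm tall; origin at the centre of its underside. Leave it alone.
- mug: Bystander: blue mug, 80 mm in diameter, 90 mm tall, handle to its +y; origin at the centre of its underside. Leave it alone.
- shaker: Bystander: steel salt shaker, 38 mm in diameter, 70 mm tall; origin at the centre of its underside. Leave it alone.
- spoon: Bystander: steel spoon lying along its x axis. Leave it alone.
- timer: Bystander: round white kitchen timer, 60 mm in diameter, 30 mm tall; origin at the centre of its underside. Leave it alone.
- soap_box: Bystander: small cardboard box, 100 by 60 by 35 mm; origin at the centre of its underside. Leave it alone.
There are look-alikes about, which are no part of the job. Of the things that look like the head, take the one that is farthest to the robot's left at the start. Leave any brown look-alike of the bowl alone.

How it is judged:
By the outcome, as a careful person would: the job done as asked, in the order asked, and still so for the second after the job is handed in, while the arm keeps its last pose, push and grip.
It also fails if it takes over 40 s, if anything falls off the work surface, if the arm or the gripper's body presses on something with over 40 N, if the wrist force passes 120 N, or if a joint passes its speed limit or range.

## Robot

A 6-joint arm with a two-finger parallel gripper is mounted at the origin on the work surface. World frame = base frame: x ahead of the robot, y to its left, z up, the work surface at z = 0. Lengths are in m, angles in rad, forces in N, time in s.
With the tool pointing down it reaches from about 0.375 to 0.9 m from the base axis. Payload 3.1 kg.
Tool frame: the origin (TCP) lies midway between the tips of the shut fingers; the grasp point (between the pads) lies 19 mm behind it (manip.grasp_offset is the distance from the TCP to the grasp point, in m); z points along the fingers, y is the line along which they close (so a half turn about z gives the same grasp; the last joint's range is limited). The gripper opens to 85 mm and grips with 20 to 120 N. Pads are 22 mm wide; open, the fingers measure 114 mm over their backs; the gripper's body (76 mm by 85 mm) begins 54 mm behind the grasp point. The pads swing forward as they close: fully open they stand 13 mm farther back than shut.
Start: joints at [-1.381, 0.527, 1.433, -0, 1.181, -0.178], TCP at [0.225, -0.583, 0.194] pointing down, gripper open.
Joint ranges: [-3.08, 3.08], [-0.75, 2.2], [0.22, 2.44], [-1.43, 4.57], [0, 2.65], [-2.85, 2.85]. Speed limits (rad/s): [2.79, 2.79, 3.14, 3.14, 3.14, 3.14].

## Interface

Orientations are given as a unit quaternion [x, y, z, w].
In Python, from station import sensors, cams, order, manip gives the robot as it stands.
- The arm moves only by the tool move_arm, never from a script. Its argument "targets" is a list of rows, each an object of numbers: "dx", "dy", "dz": the shift along the world's x, y, z normalised to -1 to 1, where 1 is 25 mm; "rx", "ry", "rz": the turn, a rotation vector about the world's x, y, z normalised to -1 to 1, where 1 is 30 degrees. A call has exactly 10 rows; each row shifts and turns the commanded pose from where the row before left it; what a row does not reach is not made up. A row lasts 1/8 s, in which the tool goes at most 62.5 mm and 10.7 degrees, less where a joint would pass 70% of its speed; a pose out of reach is approached as far as the arm can. A call with a number of a shift or a turn outside -1 to 1 is refused whole. A call with a gripper value outside its range is refused whole. "claw" is the opening in per cent of the stroke, from 0 (shut) to 100 (fully open), set as the call begins (left out, the last holds). The fingers move at their own pace and stop on an object; "newtons" is the grip in N (left out, the last holds). Time passes only in rows, so rows that do not move let the fingers close, or fill a call up. It gives the time, the measured TCP pose, the force, the opening and the grip force at its end, in the units of the state.
- sensors.sense(): the state, without advancing time (a new reading comes with each control period).
- cams.snapshot(name): name is "scene" or "top" or "wrist"; returns the picture (420x560x3 uint8, red, green, blue); there is no depth.
- cams.camera_model(name): a dict with "fx", "fy", "cx", "cy" (pixels), "extrinsics" (4x4, takes a point from world to camera coordinates). Camera axes: x right, y down, z forward; pixel columns grow to the right and rows downward; lengths in m; the calibration is good to about 2 mm. The wrist camera is an equidistant fisheye: a pixel r from the principal point sees the ray r / f radians off the axis. A picture is of the moment at which its call begins: read the wrist's pose just before it. camera_model takes no time and is no camera call; for the wrist camera it gives the pose at the moment of the call.
- order.sign_off(): hands the job in; it is judged then, once.
The state is a dict: "t": time; "q": joint angles; "qd": joint speeds; "tau": joint torques, N m; "tcp_pos": TCP position; "tool_rot": TCP orientation; "force": force on the tool from outside, world axes, zero at the start; "ft_torque": the same for the moment, N m; "finger_gap": opening from 0.0 (shut) to 1.0 (fully open); "gripper_force": force on a finger pad.
Only numpy, scipy, OpenCV 4.12 (cv2) and the standard library are available. Lean on these libraries where they do the work, as an engineer would, in place of code of your own. Each camera call takes 0.05 s, during which the arm holds its last target. There are 200 camera calls.

## Working session

There is one attempt and no reset: what is moved stays moved. The work goes in short steps, Python scripts to look and compute and a tool call to move; the robot and the scene stay as the last step left them, time stands still between calls to the robot, and variables do not carry over. Pictures are saved under pics/ and viewed, at most 10 in all, crops included, and the job is handed in when it is done.

Besides the shell and the picture viewer there is one more tool, called after "Request:" by a JSON object that holds its "fn" and its "kwargs", one argument or row to a line. move_arm: Moves the arm, as the interface text tells. Scaled input: -1 to 1 covers 25 mm each way for a shift and 30 degrees each way for a turn. Its arguments: {"type":"object","properties":{"targets":{"type":"array"},"claw":{"type":"number"},"newtons":{"type":"number"}},"required":["targets"]}

```bash
mkdir -p pics; ls; python3 - <<'E'
from station import sensors,cams,order,manip
import cv2
for n in("scene","top"):
    m=cams.camera_model(n);print(n,m)
    cv2.imwrite(f"pics/{n}0.png",cams.snapshot(n)[:,:,::-1])
print(sensors.sense(),manip.grasp_offset)
E
```

```text
pics
scene {'fx': 542.66117422349, 'fy': 542.66117422349, 'cx': 276.57136063964526, 'cy': 196.29108357766543, 'extrinsics': array([[ 0.41546847,  0.90959767, -0.00424622, -0.21070744],
       [ 0.50426452, -0.23420837, -0.83118213, -0.19901914],
       [-0.75703583,  0.34318875, -0.55598403,  1.82510554],
       [ 0.        ,  0.        ,  0.        ,  1.        ]])}
top {'fx': 522.6369407129866, 'fy': 522.6369407129866, 'cx': 286.61171299112897, 'cy': 207.3447668489633, 'extrinsics': array([[ 0.01249308, -0.99991416, -0.00394825, -0.00285722],
       [-0.98249492, -0.01154128, -0.18593152,  0.55163774],
       [ 0.18586999,  0.00620199, -0.98255477,  1.46467682],
       [ 0.        ,  0.        ,  0.        ,  1.        ]])}
{'t': 0.1, 'q': array([-1.38150389e+00,  5.28369453e-01,  1.43376924e+00, -7.41606433e-06,
        1.18135278e+00, -1.78491273e-01]), 'qd': array([-0.00082402, -0.00305036, -0.00273771, -0.00097131, -0.0006221 ,
       -0.00118783]), 'tau': array([-1.32823002e-04, -4.43301988e+01, -1.78585875e+01, -3.70872121e-04,
        3.92617643e-03,  1.22543759e-05]), 'tcp_pos': array([ 0.22461478, -0.58249671,  0.19263539]), 'tool_rot': array([ 9.83138785e-01,  1.82858490e-01, -8.55631896e-06, -9.49375581e-04]), 'force': array([-0.14832253,  0.27822092, -0.10188972]), 'ft_torque': array([-0.0160547 , -0.0191707 ,  0.02342546]), 'gripper_force': 0.0, 'finger_gap': 0.9971413328032557} 0.0187
```

View pics/top0.png

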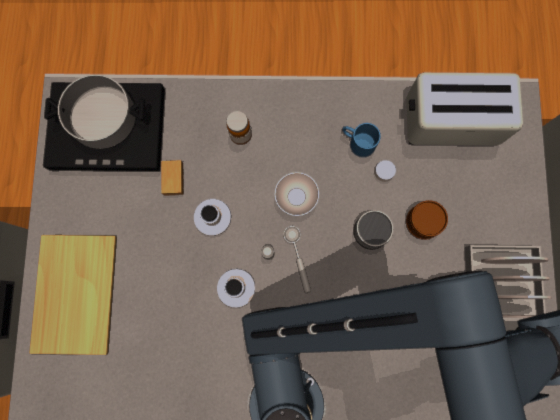

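View pics/scene0.png

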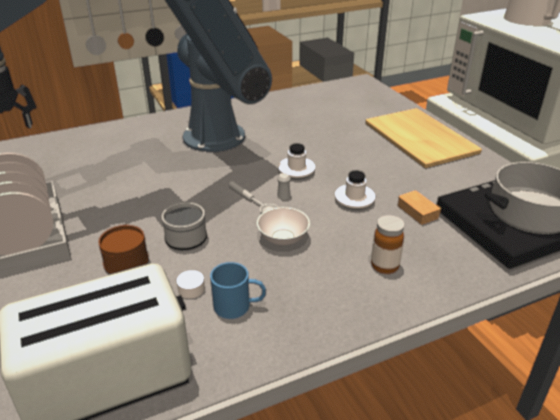

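The top view shows two look-alike heads, at (212,215) and (236,288). The left one, nearest +y, is the one to take. The steel bowl is at (374,230), with the brown decoy at (427,219). The scene view agrees: head at (356,190), bowl at (184,225).

```bash
cat > h.py <<'E'
import numpy as np,cv2
from station import sensors,cams,order,manip
def ray(m,u,v):
    R=m["extrinsics"][:3,:3];t=m["extrinsics"][:3,3]
    d=R.T@np.array([(u-m["cx"])/m["fx"],(v-m["cy"])/m["fy"],1]);return -R.T@t,d
def onz(m,u,v,z):
    o,d=ray(m,u,v);return o+d*(z-o[2])/d[2]
def blobs(mask,amin=60):
    n,l,s,c=cv2.connectedComponentsWithStats(mask.astype(np.uint8))
    return [(s[i],c[i],l==i) for i in range(1,n) if s[i][4]>=amin]
def circ(m,mask,z):
    # hull of the mask cast onto plane z, circle fitted by least squares
    cs,_=cv2.findContours(mask.astype(np.uint8),cv2.RETR_EXTERNAL,cv2.CHAIN_APPROX_NONE)
    p=cv2.convexHull(max(cs,key=cv2.contourArea))[:,0]
    w=np.array([onz(m,*q,z)[:2] for q in p])
    a=np.c_[2*w,np.ones(len(w))];s=np.linalg.lstsq(a,(w**2).sum(1),rcond=None)[0]
    r=np.sqrt(s[2]+s[:2]@s[:2]);return s[:2],2*r,np.abs(np.hypot(*(w-s[:2]).T)-r).max()
E
python3 - <<'E'
from h import *
for n,(hx,hy),(bx,by) in(("top",(212,215),(374,230)),("scene",(356,190),(184,225))):
    m=cams.camera_model(n);im=cv2.imread(f"pics/{n}0.png");g=im.max(2).astype(int);sat=g-im.min(2)
    print(n,"bowl roi grey rows", g[by,bx-26:bx+27:2], g[by-26:by+27:2,bx])
    def box(x,y,r):
        k=np.zeros(g.shape,bool);k[y-r:y+r,x-r:x+r]=1;return k
    for lab,mask,z in(("flange",(g>165)&box(hx,hy,30),.022),("cap",(g<60)&box(hx,hy,22),.088)):
        for s,c,k in blobs(mask,40): print(lab,s,c,circ(m,k,z))
E
python3 - <<'E'
import cv2,numpy as np
a=cv2.imread('pics/top0.png');b=cv2.imread('pics/scene0.png')
f=lambda i,x,y:cv2.resize(i[y-35:y+35,x-35:x+35],(390,290*1),interpolation=cv2.INTER_NEAREST)
cv2.imwrite('pics/crop.png',np.vstack([np.hstack([f(a,212,215),f(a,374,230)]),np.hstack([f(b,356,190),f(b,184,225)])]))
E
```

```text
top bowl roi grey rows [131 134 131  44  68 126  76  74  75  75  75  76  76  74  76  73  73  74
  75  75  74  70 154 133 130 130 131] [137 136 137 143  73  74  75  74  76  77  76  74  75  74  73  76  76  69
  46  46  70  69  40  66  69  83  86]
flange [194 199  36  36 645] [212.20310078 217.58139535] (array([0.52735579, 0.22481743]), np.float64(0.10548989526232806), np.float64(0.0007762116617382533))
cap [202 206  15  15 181] [208.92265193 213.        ] (array([0.52612598, 0.22309249]), np.float64(0.042084525247845915), np.float64(0.001262510665946466))
scene bowl roi grey rows [180 164 111  83 100 133 165 164 153 151 141 141 140 154 158 159 163 143
 118 106  93  76  83  89 161 180 175] [179 144 124 115  84  78 101 101 101 101 103 104 103 154 144 110  90 111
 115 113 112 113 113 115  83  41 100]
flange [ 326  160   60   60 2827] [355.57587549 188.74637425] (array([0.49329818, 0.2530208 ]), np.float64(0.34785323825486775), np.float64(0.009040750022941108))
cap [349 171  15  12 141] [356.17730496 176.64539007] (array([0.53759661, 0.22076537]), np.float64(0.05009435766593825), np.float64(0.0050426885705870846))
```

View pics/crop.png

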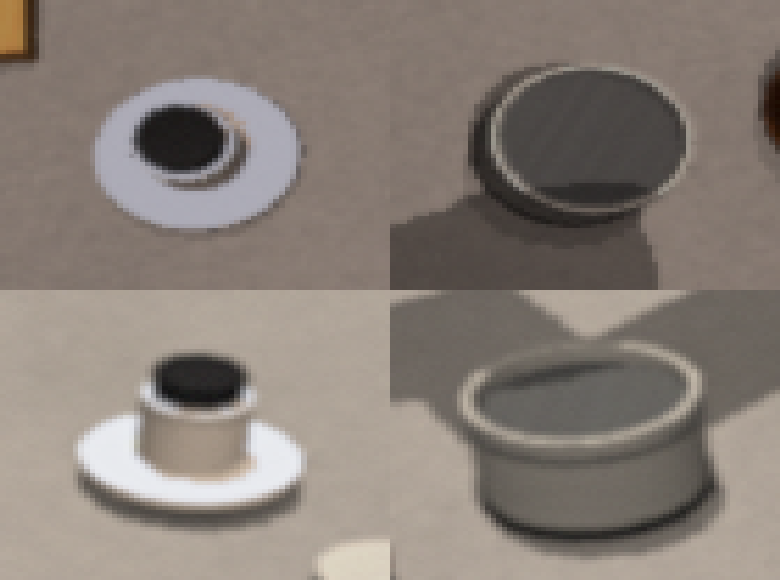

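The crop shows the head upright, and the rim as a closed bright ring in both views. I'll fit the bowl's mouth from its dark interior and check against the scene camera.

```bash
python3 - <<'E'
from h import *
mt=cams.camera_model("top");ms=cams.camera_model("scene")
im=cv2.imread("pics/top0.png");g=im.max(2).astype(int)
for th in(90,100,110):
    n,l=cv2.connectedComponents(cv2.blur(g.astype(np.float32),(1,1)).__lt__(th).astype(np.uint8),connectivity=4)
    k=l==l[225,374];print(th,k.sum(),circ(mt,k,.075))
# rim extremes read from the crop, both views -> centre of outer rim
print("top rim",onz(mt,374.3,228.1,.075))
im=cv2.imread("pics/scene0.png");g=im.max(2).astype(int)
for th in(125,135):
    k=np.zeros(g.shape,bool);k[200:240,155:215]=(g[200:240,155:215]>th)
    # fit on rim: bright pixels closest to ring radius .050 about the top estimate
    c=onz(mt,374.3,228.1,.075)[:2];v,u=np.nonzero(k)
    w=np.array([onz(ms,a,b,.075)[:2] for a,b in zip(u,v)]);r=np.hypot(*(w-c).T);w=w[(r>.042)&(r<.058)]
    A=np.c_[2*w,np.ones(len(w))];s=np.linalg.lstsq(A,(w**2).sum(1),rcond=None)[0];print("scene",th,len(w),s[:2],2*np.sqrt(s[2]+s[:2]@s[:2]))
# head by scene: flange left/right extremes
k=g>165; 
for th in(215,225,235):
    b=[x for x in blobs(g[170:225,325:388]>th,60)]
    for s,c,q in b:
        kk=np.zeros(g.shape,bool);kk[170:225,325:388]=q;print("scene flange",th,s,circ(ms,kk,.022))
for nm,z,(u,v) in(("rack",.1,(472,245)),("rack2",.1,(545,320)),("timer",.03,(386,170)),("brown",.075,(427,219)),("mug",.09,(365,137)),("toast",.19,(410,140))):print(nm,onz(mt,u,v,z))
E
```

```text
90 34717 (array([ 0.34976219, -0.3719179 ]), np.float64(1.0161484758223551), np.float64(0.26037574552505816))
100 38603 (array([ 0.32604642, -0.36965032]), np.float64(0.9573988548270359), np.float64(0.2148930275271551))
110 39130 (array([ 0.39370795, -0.37325264]), np.float64(1.0638937803617952), np.float64(0.31159597767428787))
top rim [ 0.49031053 -0.2454642   0.075     ]
scene 125 256 [ 0.48990889 -0.24448757] 0.10064458183783608
scene 135 214 [ 0.4898124  -0.24448656] 0.10041080901253638
scene flange 215 [ 10  15  40  21 359] (array([0.52545712, 0.22755356]), np.float64(0.10746731405381686), np.float64(0.0008756043037290162))
scene flange 215 [54 46  9  9 70] (array([0.66353287, 0.23515486]), np.float64(0.03734534051097638), np.float64(0.0038027879393348323))
scene flange 225 [ 11  16  39  20 316] (array([0.52634806, 0.22776327]), np.float64(0.10442328085147706), np.float64(0.0024972494865369566))
scene flange 235 [ 11  16  38  19 238] (array([0.5254175 , 0.22761628]), np.float64(0.1009226777822353), np.float64(0.0011139410319703502))
rack [ 0.44253636 -0.51051419  0.1       ]
rack2 [ 0.24201303 -0.69594344  0.1       ]
timer [ 0.67254558 -0.29095502  0.03      ]
brown [ 0.51821621 -0.39556737  0.075     ]
mug [ 0.75459494 -0.22105316  0.09      ]
toast [ 0.7141067  -0.32728944  0.19      ]
```

Request:
{"fn": "move_arm", "kwargs": {
  "targets": [
    {"dz": 1, "dx": 0.2},
    {"dz": 1, "dx": 0.2},
    {"dz": 1, "dx": 0.2},
    {"dz": 0.6, "dx": 0.4, "dy": 0.6},
    {"dx": 0.5, "dy": 1},
    {"dx": 0.5, "dy": 1},
    {"dx": 0.5, "dy": 1},
    {"dx": 0.5, "dy": 1},
    {"dx": 0.5, "dy": 1},
    {"dx": 0.5, "dy": 1}
  ],
  "claw": 100
}}

```text
schema error: expected keys dx, dy, dz, rx, ry, rz
```

Request:
{"fn": "move_arm", "kwargs": {
  "targets": [
    {"dx": 0.2, "dy": 0, "dz": 1, "rx": 0, "ry": 0, "rz": 0},
    {"dx": 0.2, "dy": 0, "dz": 1, "rx": 0, "ry": 0, "rz": 0},
    {"dx": 0.2, "dy": 0, "dz": 1, "rx": 0, "ry": 0, "rz": 0},
    {"dx": 0.4, "dy": 0.6, "dz": 0.6, "rx": 0, "ry": 0, "rz": 0},
    {"dx": 0.5, "dy": 1, "dz": 0, "rx": 0, "ry": 0, "rz": 0},
    {"dx": 0.5, "dy": 1, "dz": 0, "rx": 0, "ry": 0, "rz": 0},
    {"dx": 0.5, "dy": 1, "dz": 0, "rx": 0, "ry": 0, "rz": 0},
    {"dx": 0.5, "dy": 1, "dz": 0, "rx": 0, "ry": 0, "rz": 0},
    {"dx": 0.5, "dy": 1, "dz": 0, "rx": 0, "ry": 0, "rz": 0},
    {"dx": 0.5, "dy": 1, "dz": 0, "rx": 0, "ry": 0, "rz": 0}
  ],
  "claw": 100
}}

```text
t: 1.35
tcp_pos: [0.3252, -0.416, 0.2832]
tool_rot: [0.983, 0.183, -0.0, -0.001]
force: [0.0, 0.7, -1.3]
finger_gap: 0.998
gripper_force: 0.0
```

Request:
{"fn": "move_arm", "kwargs": {
  "targets": [
    {"dx": 0.5, "dy": 1, "dz": 0, "rx": 0, "ry": 0, "rz": 0},
    {"dx": 0.5, "dy": 1, "dz": 0, "rx": 0, "ry": 0, "rz": 0},
    {"dx": 0.5, "dy": 1, "dz": 0, "rx": 0, "ry": 0, "rz": 0},
    {"dx": 0.5, "dy": 1, "dz": 0, "rx": 0, "ry": 0, "rz": 0},
    {"dx": 0.5, "dy": 1, "dz": 0, "rx": 0, "ry": 0, "rz": 0},
    {"dx": 0.5, "dy": 1, "dz": 0, "rx": 0, "ry": 0, "rz": 0},
    {"dx": 0.5, "dy": 1, "dz": 0, "rx": 0, "ry": 0, "rz": 0},
    {"dx": 0.5, "dy": 1, "dz": 0, "rx": 0, "ry": 0, "rz": 0},
    {"dx": 0.5, "dy": 1, "dz": 0, "rx": 0, "ry": 0, "rz": 0},
    {"dx": 0.5, "dy": 1, "dz": 0, "rx": 0, "ry": 0, "rz": 0}
  ]
}}

```text
t: 2.6
tcp_pos: [0.4495, -0.1661, 0.2832]
tool_rot: [0.983, 0.183, -0.0, -0.0]
force: [0.1, 0.4, -0.0]
finger_gap: 0.998
gripper_force: 0.0
```

Request:
{"fn": "move_arm", "kwargs": {
  "targets": [
    {"dx": 0.3, "dy": 1, "dz": 0, "rx": 0, "ry": 0, "rz": 0},
    {"dx": 0.3, "dy": 1, "dz": 0, "rx": 0, "ry": 0, "rz": 0},
    {"dx": 0.3, "dy": 1, "dz": 0, "rx": 0, "ry": 0, "rz": 0},
    {"dx": 0.3, "dy": 1, "dz": 0, "rx": 0, "ry": 0, "rz": 0},
    {"dx": 0.3, "dy": 1, "dz": 0, "rx": 0, "ry": 0, "rz": 0},
    {"dx": 0.3, "dy": 1, "dz": 0, "rx": 0, "ry": 0, "rz": 0},
    {"dx": 0.3, "dy": 1, "dz": 0, "rx": 0, "ry": 0, "rz": 0},
    {"dx": 0.3, "dy": 1, "dz": 0, "rx": 0, "ry": 0, "rz": 0},
    {"dx": 0.3, "dy": 1, "dz": 0, "rx": 0, "ry": 0, "rz": 0},
    {"dx": 0.3, "dy": 1, "dz": 0, "rx": 0, "ry": 0, "rz": 0}
  ]
}}

```text
t: 3.85
tcp_pos: [0.5238, 0.0835, 0.2832]
tool_rot: [0.983, 0.183, -0.001, -0.0]
force: [0.5, -1.2, 0.5]
finger_gap: 1.001
gripper_force: 0.0
```

Request:
{"fn": "move_arm", "kwargs": {
  "targets": [
    {"dx": 0, "dy": 1, "dz": 0, "rx": 0, "ry": 0, "rz": 0},
    {"dx": 0, "dy": 1, "dz": 0, "rx": 0, "ry": 0, "rz": 0},
    {"dx": 0.1, "dy": 1, "dz": 0, "rx": 0, "ry": 0, "rz": 0},
    {"dx": 0, "dy": 1, "dz": 0, "rx": 0, "ry": 0, "rz": 0},
    {"dx": 0, "dy": 1, "dz": -0.3, "rx": 0, "ry": 0, "rz": 0},
    {"dx": 0, "dy": 0.68, "dz": -0.8, "rx": 0, "ry": 0, "rz": 0},
    {"dx": 0, "dy": 0, "dz": -0.8, "rx": 0, "ry": 0, "rz": 0},
    {"dx": 0, "dy": 0, "dz": -0.8, "rx": 0, "ry": 0, "rz": 0},
    {"dx": 0, "dy": 0, "dz": -0.6, "rx": 0, "ry": 0, "rz": 0},
    {"dx": 0, "dy": 0, "dz": 0, "rx": 0, "ry": 0, "rz": 0}
  ]
}}

```text
t: 5.1
tcp_pos: [0.5258, 0.2238, 0.1998]
tool_rot: [0.983, 0.183, -0.002, 0.0]
force: [0.4, 0.1, 0.2]
finger_gap: 1.001
gripper_force: 0.0
```

```bash
cat >> h.py <<'E'
def wray(m,u,v):
    a=np.array([u-m["cx"],v-m["cy"]]);r=np.hypot(*a)+1e-9;th=r/m["fx"]
    R=m["extrinsics"][:3,:3];d=R.T@np.r_[np.sin(th)*a/r,np.cos(th)];return -R.T@m["extrinsics"][:3,3],d
def wonz(m,u,v,z):
    o,d=wray(m,u,v);return o+d*(z-o[2])/d[2]
def wpix(m,p):
    c=(m["extrinsics"]@np.r_[p,1])[:3];th=np.arctan2(np.hypot(c[0],c[1]),c[2]);k=m["fx"]*th/(np.hypot(c[0],c[1])+1e-9)
    return m["cx"]+k*c[0],m["cy"]+k*c[1]
E
python3 - <<'E'
from h import *
m=cams.camera_model("wrist");im=cams.snapshot("wrist")[:,:,::-1].copy()
cv2.imwrite("pics/w1_raw.png",im);np.save("w1.npy",m["extrinsics"])
s=sensors.sense();print(s["tcp_pos"],{k:m[k] for k in("fx","fy","cx","cy")},wpix(m,[.5265,.2255,.088]),wpix(m,[.5265,.2255,.022]),-m["extrinsics"][:3,:3].T@m["extrinsics"][:3,3])
E
```

```text
[0.52679284 0.22393513 0.20077634] {'fx': 325.19226210127806, 'fy': 325.19226210127806, 'cx': 280.4919662561605, 'cy': 205.6922980329804} (np.float64(279.45806319170083), np.float64(188.71728146891033)) (np.float64(279.64371442213127), np.float64(174.1032023697069)) [0.59679456 0.25161971 0.37983217]
```

View pics/w1_raw.png

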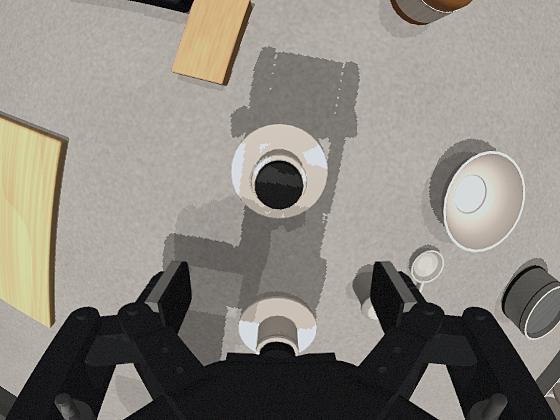

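The wrist view shows the target head with its cap near (279,185) and its flange near (280,171), a few pixels from the predicted position. I'll measure that offset.

```bash
python3 - <<'E'
from h import *
m=cams.camera_model("wrist");m["extrinsics"]=np.load("w1.npy");im=cv2.imread("pics/w1_raw.png")
onz=wonz
import h;h.onz=wonz
g=im.max(2).astype(int);sub=np.zeros(g.shape,bool);sub[120:222,228:332]=1
for th in (40,60):
    for s,c,k in blobs((g<th)&sub,500): print("cap",s,c,circ(m,k,.088))
# flange: warm/white pixels; edge points by radial brightness drop
lab=cv2.cvtColor(im,cv2.COLOR_BGR2LAB).astype(int)
for th in(185,200,210):
    for s,c,k in blobs((g>th)&sub,1500): print("flange",th,s,circ(m,k,.022))
E
```

```text
cap [ 255  161   48   48 1227] [278.48818256 188.01629992] (array([0.52951582, 0.22761127]), np.float64(0.044649239174790106), np.float64(0.0008466218996022318))
cap [ 255  161   48   48 1775] [278.5971831  184.83774648] (array([0.52941997, 0.22769817]), np.float64(0.044926157310993746), np.float64(0.0008308343878119621))
flange 185 [ 231  124   96   84 4222] (array([0.5293249 , 0.22759093]), np.float64(0.10680705094704766), np.float64(0.007577592089612936))
flange 200 [ 231  124   96   84 4043] (array([0.52927044, 0.2276031 ]), np.float64(0.10633453605166307), np.float64(0.007396728819188257))
```

Request:
{"fn": "move_arm", "kwargs": {
  "targets": [
    {"dx": 0.1, "dy": 0.14, "dz": -0.8, "rx": 0, "ry": 0, "rz": 0},
    {"dx": 0, "dy": 0, "dz": -0.9, "rx": 0, "ry": 0, "rz": 0},
    {"dx": 0, "dy": 0, "dz": -0.9, "rx": 0, "ry": 0, "rz": 0},
    {"dx": 0, "dy": 0, "dz": -0.9, "rx": 0, "ry": 0, "rz": 0},
    {"dx": 0, "dy": 0, "dz": -0.9, "rx": 0, "ry": 0, "rz": 0},
    {"dx": 0, "dy": 0, "dz": -0.9, "rx": 0, "ry": 0, "rz": 0},
    {"dx": 0, "dy": 0, "dz": -0.9, "rx": 0, "ry": 0, "rz": 0},
    {"dx": 0, "dy": 0, "dz": -0.6, "rx": 0, "ry": 0, "rz": 0},
    {"dx": 0, "dy": 0, "dz": 0, "rx": 0, "ry": 0, "rz": 0},
    {"dx": 0, "dy": 0, "dz": 0, "rx": 0, "ry": 0, "rz": 0}
  ]
}}

```text
t: 6.4
tcp_pos: [0.5306, 0.2275, 0.0318]
tool_rot: [0.983, 0.183, 0.001, -0.0]
force: [0.4, -0.3, -0.3]
finger_gap: 0.999
gripper_force: 0.0
```

Request:
{"fn": "move_arm", "kwargs": {
  "targets": [
    {"dx": 0, "dy": 0, "dz": 0, "rx": 0, "ry": 0, "rz": 0},
    {"dx": 0, "dy": 0, "dz": 0, "rx": 0, "ry": 0, "rz": 0},
    {"dx": 0, "dy": 0, "dz": 0, "rx": 0, "ry": 0, "rz": 0},
    {"dx": 0, "dy": 0, "dz": 0, "rx": 0, "ry": 0, "rz": 0},
    {"dx": 0, "dy": 0, "dz": 0, "rx": 0, "ry": 0, "rz": 0},
    {"dx": 0, "dy": 0, "dz": 0, "rx": 0, "ry": 0, "rz": 0},
    {"dx": 0, "dy": 0, "dz": 0, "rx": 0, "ry": 0, "rz": 0},
    {"dx": 0, "dy": 0, "dz": 0, "rx": 0, "ry": 0, "rz": 0},
    {"dx": 0, "dy": 0, "dz": 0, "rx": 0, "ry": 0, "rz": 0},
    {"dx": 0, "dy": 0, "dz": 0, "rx": 0, "ry": 0, "rz": 0}
  ],
  "claw": 0,
  "newtons": 50
}}

```text
t: 7.65
tcp_pos: [0.53, 0.2275, 0.0311]
tool_rot: [0.983, 0.183, 0.0, -0.0]
force: [1.1, 1.6, 2.9]
finger_gap: 0.513
gripper_force: 51.0
```

Request:
{"fn": "move_arm", "kwargs": {
  "targets": [
    {"dx": 0, "dy": 0, "dz": 0.3, "rx": 0, "ry": 0, "rz": 0},
    {"dx": 0, "dy": 0, "dz": 0.5, "rx": 0, "ry": 0, "rz": 0},
    {"dx": 0, "dy": 0, "dz": 0.7, "rx": 0, "ry": 0, "rz": 0},
    {"dx": 0, "dy": 0, "dz": 0.8, "rx": 0, "ry": 0, "rz": 0},
    {"dx": 0, "dy": 0, "dz": 0.8, "rx": 0, "ry": 0, "rz": 0},
    {"dx": 0, "dy": 0, "dz": 0.8, "rx": 0, "ry": 0, "rz": 0},
    {"dx": 0, "dy": 0, "dz": 0.6, "rx": 0, "ry": 0, "rz": 0},
    {"dx": 0, "dy": 0, "dz": 0.4, "rx": 0, "ry": 0, "rz": 0},
    {"dx": 0, "dy": 0, "dz": 0.2, "rx": 0, "ry": 0, "rz": 0},
    {"dx": 0, "dy": 0, "dz": 0, "rx": 0, "ry": 0, "rz": 0}
  ]
}}

```text
t: 8.9
tcp_pos: [0.5297, 0.2273, 0.1585]
tool_rot: [0.983, 0.183, -0.0, 0.0]
force: [0.9, -0.2, -3.5]
finger_gap: 0.512
gripper_force: 52.2
```

```bash
python3 - <<'E'
from h import *
s=sensors.sense();print(s["tcp_pos"],s["force"],s["ft_torque"])
m=cams.camera_model("wrist");w=cams.snapshot("wrist")[:,:,::-1];b=cams.snapshot("scene")[:,:,::-1]
np.save("w2.npy",m["extrinsics"]);cv2.imwrite("pics/w2_raw.png",w);cv2.imwrite("pics/s2_raw.png",b)
c=b[90:230,290:430]
cv2.imwrite("pics/v2.png",np.hstack([cv2.resize(w,(400,300)),cv2.resize(c,(300,300),interpolation=cv2.INTER_CUBIC)]))
E
```

```text
[0.52965342 0.22729989 0.15850533] [ 0.8667913  -0.16562907 -3.45407972] [ 0.03538555 -0.0300369   0.0145291 ]
```

View pics/v2.png

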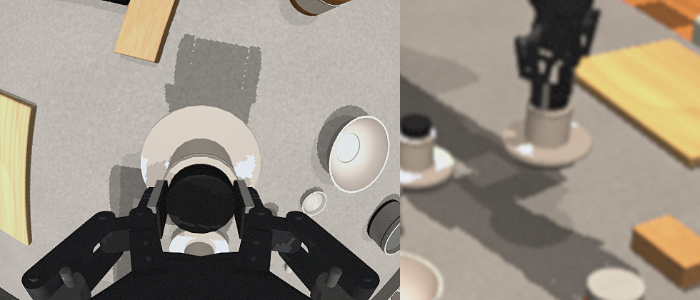

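The head is in the grip, clear of the counter and upright in both views (flange around (200,150) in the left pane). I'll measure how it sits in the hand.

```bash
python3 - <<'E'
import h
from h import *
h.onz=wonz
m=cams.camera_model("wrist");m["extrinsics"]=np.load("w2.npy");im=cv2.imread("pics/w2_raw.png");g=im.max(2).astype(int)
k=np.zeros(g.shape,bool);k[140:270,190:370]=g[140:270,190:370]>150
lab=cv2.cvtColor(im,cv2.COLOR_BGR2LAB).astype(int)
print("bg",im[150,200],"flange",im[165,270],im[200,215],im[230,205],im[230,365])
# edge points of the flange: outermost strong gradient along radii from predicted centre
dz=.1585-.0311
c0=np.array([.5297,.2273]);z=.022+dz
gr=cv2.GaussianBlur(im,(3,3),0).astype(float)
pts=[];ang=[]
for a in np.deg2rad(np.arange(0,360,3)):
    rs=np.arange(.046,.066,.0005);uv=np.array([wpix(m,[*(c0+r*np.array([np.cos(a),np.sin(a)])),z]) for r in rs]).astype(np.float32)
    pr=cv2.remap(gr.astype(np.float32),uv[None,:,0],uv[None,:,1],cv2.INTER_LINEAR)[0]
    d=np.abs(np.gradient(pr,axis=0)).sum(1);
    if pr[:8].mean()>140 and d.max()>8: pts.append(c0+rs[d.argmax()]*np.array([np.cos(a),np.sin(a)]));ang.append(np.rad2deg(a))
w=np.array(pts)
for _ in range(4):
    A=np.c_[2*w,np.ones(len(w))];s=np.linalg.lstsq(A,(w**2).sum(1),rcond=None)[0];R=np.sqrt(s[2]+s[:2]@s[:2]);e=np.hypot(*(w-s[:2]).T)-R
    w=w[abs(e)<max(.0012,2*e.std())]
print("flange",len(w),s[:2],2*R,e.std(),min(ang),max(ang))
sub=np.zeros(g.shape,bool);sub[220:330,225:335]=g[220:330,225:335]<45
k=cv2.morphologyEx(sub.astype(np.uint8),cv2.MORPH_OPEN,np.ones((9,9)))
for s,c,q in blobs(k,1000):print(s,c,circ(m,q,.088+dz))
E
```

```text
bg [168 176 181] flange [198 209 218] [199 208 218] [217 217 220] [156 159 166]
flange 69 [0.52829513 0.22720056] 0.10726746488385193 0.0002565070682244211 0.0 357.0
[ 225  230  110   87 7274] [280.78333792 275.0805609 ] (array([0.53327303, 0.22932573]), np.float64(0.046412595198590395), np.float64(0.0047066797671739165))
```

Request:
{"fn": "move_arm", "kwargs": {
  "targets": [
    {"dx": 0, "dy": -0.4, "dz": 0.4, "rx": 0, "ry": 0, "rz": 0},
    {"dx": 0, "dy": -0.7, "dz": 0.4, "rx": 0, "ry": 0, "rz": 0},
    {"dx": 0, "dy": -1, "dz": 0.2, "rx": 0, "ry": 0, "rz": 0},
    {"dx": 0, "dy": -1, "dz": 0, "rx": 0, "ry": 0, "rz": 0},
    {"dx": 0, "dy": -1, "dz": 0, "rx": 0, "ry": 0, "rz": 0},
    {"dx": 0, "dy": -1, "dz": 0, "rx": 0, "ry": 0, "rz": 0},
    {"dx": 0, "dy": -1, "dz": 0, "rx": 0, "ry": 0, "rz": 0},
    {"dx": 0, "dy": -1, "dz": 0, "rx": 0, "ry": 0, "rz": 0},
    {"dx": 0, "dy": -1, "dz": 0, "rx": 0, "ry": 0, "rz": 0},
    {"dx": 0, "dy": -1, "dz": 0, "rx": 0, "ry": 0, "rz": 0}
  ]
}}

```text
t: 10.25
tcp_pos: [0.5296, -0.0023, 0.1844]
tool_rot: [0.983, 0.182, 0.0, 0.0]
force: [0.1, 0.2, -3.1]
finger_gap: 0.514
gripper_force: 52.1
```

Request:
{"fn": "move_arm", "kwargs": {
  "targets": [
    {"dx": -0.5, "dy": -1, "dz": 0, "rx": 0, "ry": 0, "rz": 0},
    {"dx": -0.5, "dy": -1, "dz": 0, "rx": 0, "ry": 0, "rz": 0},
    {"dx": -0.5, "dy": -1, "dz": 0, "rx": 0, "ry": 0, "rz": 0},
    {"dx": -0.5, "dy": -1, "dz": 0, "rx": 0, "ry": 0, "rz": 0},
    {"dx": -0.6, "dy": -1, "dz": 0, "rx": 0, "ry": 0, "rz": 0},
    {"dx": -0.6, "dy": -1, "dz": 0, "rx": 0, "ry": 0, "rz": 0},
    {"dx": -0.6, "dy": -1, "dz": 0, "rx": 0, "ry": 0, "rz": 0},
    {"dx": -0.6, "dy": -1, "dz": 0, "rx": 0, "ry": 0, "rz": 0},
    {"dx": -0.6, "dy": -1, "dz": 0, "rx": 0, "ry": 0, "rz": 0},
    {"dx": -0.6, "dy": -1, "dz": 0, "rx": 0, "ry": 0, "rz": 0}
  ]
}}

```text
t: 11.5
tcp_pos: [0.3886, -0.252, 0.1844]
tool_rot: [0.983, 0.182, 0.0, 0.001]
force: [0.0, -0.3, -3.4]
finger_gap: 0.518
gripper_force: 52.2
```

```bash
python3 - <<'E'
from h import *
s=sensors.sense();print(s["tcp_pos"])
m=cams.camera_model("wrist");w=cams.snapshot("wrist")[:,:,::-1]
np.save("w3.npy",m["extrinsics"]);cv2.imwrite("pics/w3_raw.png",w);print(wpix(m,[.49,-.245,.075]))
E
```

```text
[ 0.38859729 -0.25195565  0.18439939]
(np.float64(314.77466795902967), np.float64(84.36670852388322))
```

View pics/w3_raw.png

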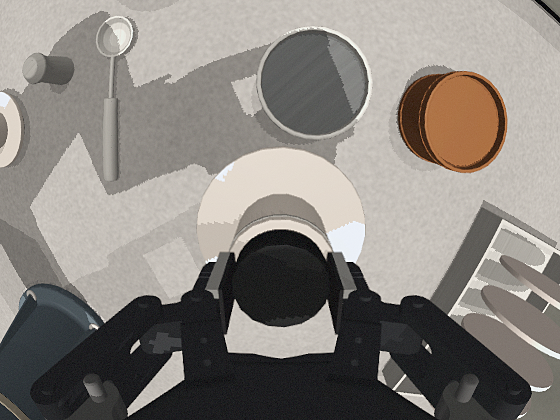

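The bowl is fully visible, with its mouth centred near (314,82), and the flange in hand is near (281,225). I'll fit both in this one picture.

```bash
cat >> h.py <<'E'
def edgefit(m,im,c0,z,r0,r1,test,sign):
    """circle on plane z; along each radius the strongest brightness change of the given sign"""
    gr=cv2.GaussianBlur(im,(3,3),0).max(2).astype(np.float32);pts=[]
    rs=np.arange(r0,r1,.0005)
    for a in np.deg2rad(np.arange(0,360,3)):
        n=np.array([np.cos(a),np.sin(a)])
        uv=np.array([wpix(m,[*(c0+r*n),z]) for r in rs]).astype(np.float32)
        pr=cv2.remap(gr,uv[None,:,0],uv[None,:,1],cv2.INTER_LINEAR)[0]
        d=sign*np.gradient(pr)
        if test(pr) and d.max()>4: pts.append(c0+rs[d.argmax()]*n)
    w=np.array(pts)
    for _ in range(5):
        A=np.c_[2*w,np.ones(len(w))];s=np.linalg.lstsq(A,(w**2).sum(1),rcond=None)[0];R=np.sqrt(s[2]+s[:2]@s[:2]);e=np.hypot(*(w-s[:2]).T)-R
        w=w[abs(e)<max(.001,2*e.std())]
    return s[:2],2*R,e.std(),len(w)
E
python3 - <<'E'
from h import *
m=cams.camera_model("wrist");m["extrinsics"]=np.load("w3.npy");im=cv2.imread("pics/w3_raw.png")
c=np.array([.4905,-.2445])
print("mouth inner",edgefit(m,im,c,.075,.040,.053,lambda p:True,1))
t=np.array([.3886,-.252])
for dzz in(.1533,):print("flange",edgefit(m,im,t,.022+dzz,.046,.062,lambda p:p[:6].mean()>150,-1))
E
```

```text
mouth inner (array([ 0.49252911, -0.24428089]), np.float64(0.09577795768438048), np.float64(0.00023205848083606556), 120)
flange (array([ 0.38738773, -0.2521249 ]), np.float64(0.10717685708598663), np.float64(0.0002370104919381136), 71)
```

Request:
{"fn": "move_arm", "kwargs": {
  "targets": [
    {"dx": 0.5, "dy": 0.06, "dz": 0, "rx": 0, "ry": 0, "rz": 0},
    {"dx": 1, "dy": 0.07, "dz": 0, "rx": 0, "ry": 0, "rz": 0},
    {"dx": 1, "dy": 0.06, "dz": 0, "rx": 0, "ry": 0, "rz": 0},
    {"dx": 1, "dy": 0.06, "dz": 0, "rx": 0, "ry": 0, "rz": 0},
    {"dx": 0.7, "dy": 0.06, "dz": -0.5, "rx": 0, "ry": 0, "rz": 0},
    {"dx": 0, "dy": 0, "dz": -0.8, "rx": 0, "ry": 0, "rz": 0},
    {"dx": 0, "dy": 0, "dz": -0.8, "rx": 0, "ry": 0, "rz": 0},
    {"dx": 0, "dy": 0, "dz": -0.5, "rx": 0, "ry": 0, "rz": 0},
    {"dx": 0, "dy": 0, "dz": -0.3, "rx": 0, "ry": 0, "rz": 0},
    {"dx": 0, "dy": 0, "dz": 0, "rx": 0, "ry": 0, "rz": 0}
  ]
}}

```text
t: 12.8
tcp_pos: [0.4945, -0.2423, 0.1106]
tool_rot: [0.983, 0.183, -0.0, -0.0]
force: [-0.2, -0.3, -3.6]
finger_gap: 0.518
gripper_force: 52.3
```

```bash
python3 - <<'E'
from h import *
for n in("scene","top"):
    cams.snapshot(n);print(sensors.sense()["tcp_pos"])
E
```

```text
[ 0.49492759 -0.24257009  0.11114758]
[ 0.49513518 -0.24276366  0.11148706]
```

Request:
{"fn": "move_arm", "kwargs": {
  "targets": [
    {"dx": -0.05, "dy": -0.06, "dz": 0, "rx": 0, "ry": 0, "rz": 0},
    {"dx": 0, "dy": 0, "dz": -0.1, "rx": 0, "ry": 0, "rz": 0},
    {"dx": 0, "dy": 0, "dz": -0.1, "rx": 0, "ry": 0, "rz": 0},
    {"dx": 0, "dy": 0, "dz": -0.1, "rx": 0, "ry": 0, "rz": 0},
    {"dx": 0, "dy": 0, "dz": -0.1, "rx": 0, "ry": 0, "rz": 0},
    {"dx": 0, "dy": 0, "dz": -0.1, "rx": 0, "ry": 0, "rz": 0},
    {"dx": 0, "dy": 0, "dz": 0, "rx": 0, "ry": 0, "rz": 0},
    {"dx": 0, "dy": 0, "dz": 0, "rx": 0, "ry": 0, "rz": 0},
    {"dx": 0, "dy": 0, "dz": 0, "rx": 0, "ry": 0, "rz": 0},
    {"dx": 0, "dy": 0, "dz": 0, "rx": 0, "ry": 0, "rz": 0}
  ]
}}

```text
t: 14.15
tcp_pos: [0.4936, -0.244, 0.0986]
tool_rot: [0.983, 0.183, 0.0, 0.0]
force: [-0.3, 0.6, -2.9]
finger_gap: 0.518
gripper_force: 52.3
```

Request:
{"fn": "move_arm", "kwargs": {
  "targets": [
    {"dx": 0, "dy": 0, "dz": -0.05, "rx": 0, "ry": 0, "rz": 0},
    {"dx": 0, "dy": 0, "dz": -0.05, "rx": 0, "ry": 0, "rz": 0},
    {"dx": 0, "dy": 0, "dz": -0.05, "rx": 0, "ry": 0, "rz": 0},
    {"dx": 0, "dy": 0, "dz": -0.04, "rx": 0, "ry": 0, "rz": 0},
    {"dx": 0, "dy": 0, "dz": -0.04, "rx": 0, "ry": 0, "rz": 0},
    {"dx": 0, "dy": 0, "dz": -0.03, "rx": 0, "ry": 0, "rz": 0},
    {"dx": 0, "dy": 0, "dz": 0, "rx": 0, "ry": 0, "rz": 0},
    {"dx": 0, "dy": 0, "dz": 0, "rx": 0, "ry": 0, "rz": 0},
    {"dx": 0, "dy": 0, "dz": 0, "rx": 0, "ry": 0, "rz": 0},
    {"dx": 0, "dy": 0, "dz": 0, "rx": 0, "ry": 0, "rz": 0}
  ]
}}

```text
t: 15.4
tcp_pos: [0.4935, -0.2439, 0.0921]
tool_rot: [0.983, 0.183, -0.0, 0.0]
force: [-1.8, 0.5, 1.9]
finger_gap: 0.517
gripper_force: 52.6
```

Request:
{"fn": "move_arm", "kwargs": {
  "targets": [
    {"dx": 0, "dy": 0, "dz": 0, "rx": 0, "ry": 0, "rz": 0},
    {"dx": 0, "dy": 0, "dz": 0, "rx": 0, "ry": 0, "rz": 0},
    {"dx": 0, "dy": 0, "dz": 0, "rx": 0, "ry": 0, "rz": 0},
    {"dx": 0, "dy": 0, "dz": 0, "rx": 0, "ry": 0, "rz": 0},
    {"dx": 0, "dy": 0, "dz": 0, "rx": 0, "ry": 0, "rz": 0},
    {"dx": 0, "dy": 0, "dz": 0.5, "rx": 0, "ry": 0, "rz": 0},
    {"dx": 0, "dy": 0, "dz": 0.9, "rx": 0, "ry": 0, "rz": 0},
    {"dx": 0, "dy": 0, "dz": 1, "rx": 0, "ry": 0, "rz": 0},
    {"dx": 0, "dy": 0, "dz": 1, "rx": 0, "ry": 0, "rz": 0},
    {"dx": 0, "dy": 0, "dz": 0.6, "rx": 0, "ry": 0, "rz": 0}
  ],
  "claw": 100
}}

```text
t: 16.65
tcp_pos: [0.4941, -0.2444, 0.1941]
tool_rot: [0.983, 0.183, 0.001, 0.001]
force: [0.8, 0.4, 0.1]
finger_gap: 1.0
gripper_force: 0.0
```

```bash
python3 - <<'E'
from h import *
s=sensors.sense();print(s["tcp_pos"],s["force"])
m=cams.camera_model("wrist");w=cams.snapshot("wrist")[:,:,::-1];b=cams.snapshot("scene")[:,:,::-1]
np.save("w4.npy",m["extrinsics"]);cv2.imwrite("pics/w4_raw.png",w)
c=b[140:260,120:240]
cv2.imwrite("pics/v4.png",np.hstack([cv2.resize(w,(400,300)),cv2.resize(c,(300,300),interpolation=cv2.INTER_CUBIC)]))
c=np.array([.4925,-.2443])
print("flange",edgefit(m,w.copy(),c,.083,.046,.062,lambda p:p[:6].mean()>150,-1))
g=w.max(2);u,v=map(int,wpix(m,[*c,.149]));k=np.zeros(g.shape,bool);k[v-45:v+45,u-45:u+45]=g[v-45:v+45,u-45:u+45]<50
import h;h.onz=wonz
for q in blobs(k,500):print(q[0],circ(m,q[2],.149))
E
```

```text
[ 0.49412161 -0.24435169  0.19414572] [0.76739981 0.39636105 0.10478836]
flange (array([ 0.49194498, -0.24410349]), np.float64(0.10819409556153152), np.float64(0.00029849211070861803), 100)
[ 250  183   60   61 2560] (array([ 0.49336491, -0.24348823]), np.float64(0.04555993612127073), np.float64(0.00113351069365299))
```

View pics/v4.png

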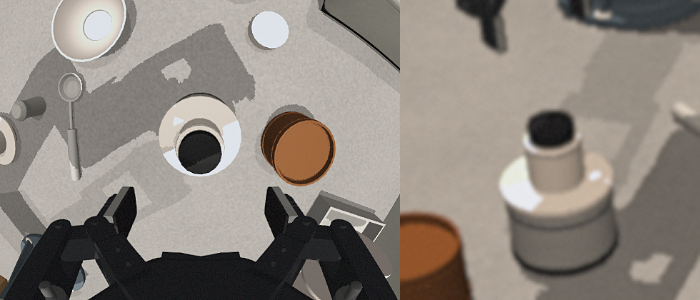

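The head is seated: the flange is concentric with the bowl and level in the scene pane, with the cap centred under the tool. I'll shut the fingers and approach the cap.

Request:
{"fn": "move_arm", "kwargs": {
  "targets": [
    {"dx": 0, "dy": 0, "dz": 0, "rx": 0, "ry": 0, "rz": 0},
    {"dx": 0, "dy": 0, "dz": 0, "rx": 0, "ry": 0, "rz": 0},
    {"dx": 0, "dy": 0, "dz": -0.4, "rx": 0, "ry": 0, "rz": 0},
    {"dx": 0, "dy": 0, "dz": -0.4, "rx": 0, "ry": 0, "rz": 0},
    {"dx": 0, "dy": 0, "dz": -0.4, "rx": 0, "ry": 0, "rz": 0},
    {"dx": 0, "dy": 0, "dz": -0.3, "rx": 0, "ry": 0, "rz": 0},
    {"dx": 0, "dy": 0, "dz": 0, "rx": 0, "ry": 0, "rz": 0},
    {"dx": 0, "dy": 0, "dz": 0, "rx": 0, "ry": 0, "rz": 0},
    {"dx": 0, "dy": 0, "dz": 0, "rx": 0, "ry": 0, "rz": 0},
    {"dx": 0, "dy": 0, "dz": 0, "rx": 0, "ry": 0, "rz": 0}
  ],
  "claw": 0,
  "newtons": 30
}}

```text
t: 18.0
tcp_pos: [0.4937, -0.2441, 0.1549]
tool_rot: [0.983, 0.183, 0.0, 0.0]
force: [-0.2, 0.2, -0.5]
finger_gap: -0.0
gripper_force: 0.0
```

```bash
python3 - <<'E'
from h import *
for i in range(4):
    s=sensors.sense();print(s["t"],s["tcp_pos"],s["force"],s["finger_gap"]);cams.snapshot("top")
E
```

```text
18.0 [ 0.49370616 -0.24405486  0.15488197] [-0.23942521  0.22960335 -0.51257702] -0.00025279936960371775
18.05 [ 0.493657   -0.24401437  0.15482139] [ 0.25120039 -0.40772545  0.85648885] -0.001986608459803771
18.1 [ 0.49361978 -0.24402187  0.15476834] [-0.16120611 -0.21608015  0.05308001] -0.0028489357798729474
18.15 [ 0.4935566  -0.24396331  0.15470177] [ 0.2198468  -0.86449014  0.0114748 ] 0.0011239496231668833
```

Request:
{"fn": "move_arm", "kwargs": {
  "targets": [
    {"dx": 0, "dy": 0, "dz": -0.08, "rx": 0, "ry": 0, "rz": 0},
    {"dx": 0, "dy": 0, "dz": -0.08, "rx": 0, "ry": 0, "rz": 0},
    {"dx": 0, "dy": 0, "dz": -0.08, "rx": 0, "ry": 0, "rz": 0},
    {"dx": 0, "dy": 0, "dz": -0.08, "rx": 0, "ry": 0, "rz": 0},
    {"dx": 0, "dy": 0, "dz": -0.04, "rx": 0, "ry": 0, "rz": 0},
    {"dx": 0, "dy": 0, "dz": -0.04, "rx": 0, "ry": 0, "rz": 0},
    {"dx": 0, "dy": 0, "dz": 0, "rx": 0, "ry": 0, "rz": 0},
    {"dx": 0, "dy": 0, "dz": 0, "rx": 0, "ry": 0, "rz": 0},
    {"dx": 0, "dy": 0, "dz": 0, "rx": 0, "ry": 0, "rz": 0},
    {"dx": 0, "dy": 0, "dz": 0, "rx": 0, "ry": 0, "rz": 0}
  ]
}}

```text
t: 19.45
tcp_pos: [0.4935, -0.2439, 0.1446]
tool_rot: [0.983, 0.183, 0.0, 0.0]
force: [0.3, 0.0, 0.1]
finger_gap: 0.001
gripper_force: 0.0
```

```bash
python3 - <<'E'
from h import *
f=[];p=[]
for i in range(8):
    s=sensors.sense();f.append(s["force"]);p.append(s["tcp_pos"]);cams.snapshot("top")
print(np.mean(f,0),np.std(f,0),np.mean(p,0))
E
```

```text
[0.12332871 0.07240391 0.1475928 ] [0.4312912  0.69759326 0.33768286] [ 0.49350459 -0.24393072  0.14453553]
```

Request:
{"fn": "move_arm", "kwargs": {
  "targets": [
    {"dx": 0, "dy": 0, "dz": -0.03, "rx": 0, "ry": 0, "rz": 0},
    {"dx": 0, "dy": 0, "dz": -0.03, "rx": 0, "ry": 0, "rz": 0},
    {"dx": 0, "dy": 0, "dz": -0.02, "rx": 0, "ry": 0, "rz": 0},
    {"dx": 0, "dy": 0, "dz": 0, "rx": 0, "ry": 0, "rz": 0},
    {"dx": 0, "dy": 0, "dz": 0, "rx": 0, "ry": 0, "rz": 0},
    {"dx": 0, "dy": 0, "dz": 0, "rx": 0, "ry": 0, "rz": 0},
    {"dx": 0, "dy": 0, "dz": 0, "rx": 0, "ry": 0, "rz": 0},
    {"dx": 0, "dy": 0, "dz": 0, "rx": 0, "ry": 0, "rz": 0},
    {"dx": 0, "dy": 0, "dz": 0, "rx": 0, "ry": 0, "rz": 0},
    {"dx": 0, "dy": 0, "dz": 0, "rx": 0, "ry": 0, "rz": 0}
  ]
}}

```text
t: 21.1
tcp_pos: [0.4935, -0.2439, 0.1425]
tool_rot: [0.983, 0.183, -0.0, -0.0]
force: [0.4, 0.6, 0.1]
finger_gap: -0.001
gripper_force: 0.0
```

```bash
python3 - <<'E'
from h import *
f=[];p=[]
for i in range(5):
    s=sensors.sense();f.append(s["force"]);p.append(s["tcp_pos"]);w=cams.snapshot("scene")[:,:,::-1]
print(np.mean(f,0),np.mean(p,0))
cv2.imwrite("pics/v5.png",cv2.resize(w[120:260,110:250],(560,560),interpolation=cv2.INTER_CUBIC))
E
```

```text
[ 0.10011081 -0.15639229  0.27129452] [ 0.49349865 -0.24391575  0.14251493]
```

View pics/v5.png

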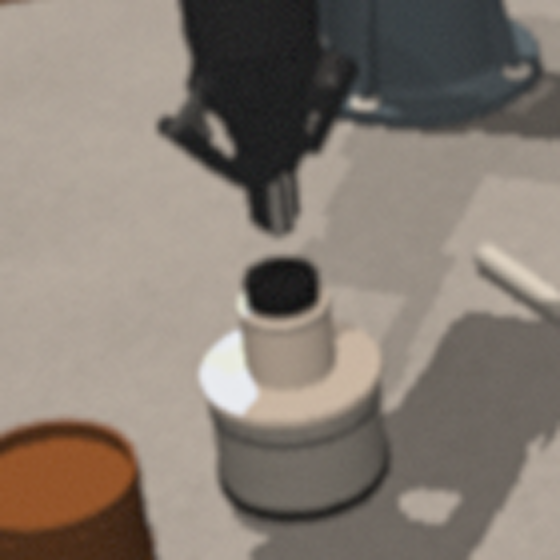

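The fingertips are still visibly above the cap: tips at (278,230) in the crop, cap centre near (282,275). I'll project both points to see which height is wrong.

```bash
python3 - <<'E'
from h import *
m=cams.camera_model("scene")
def pr(p):
    c=(m["extrinsics"]@np.r_[p,1])[:3];u=np.array([m["fx"]*c[0]/c[2]+m["cx"],m["fy"]*c[1]/c[2]+m["cy"]]);return u.round(1),((u-[110,120])*4).round()
for n,p in dict(tcp=[.4935,-.2439,.1425],cap=[.4925,-.244,.149],barreltop=[.4925,-.244,.131],flangetop=[.4925,-.244,.083],bowlbot=[.4925,-.244,0]).items():print(n,pr(p))
for z in(.15,.16,.17,.18):print(z,pr([.4935,-.2439,z]))
E
```

```text
tcp (array([180.5, 191.5]), array([282., 286.]))
cap (array([180.1, 189. ]), array([280., 276.]))
barreltop (array([180.8, 195.3]), array([283., 301.]))
flangetop (array([182.9, 211.7]), array([291., 367.]))
bowlbot (array([186.2, 238.5]), array([305., 474.]))
0.15 (array([180.2, 188.8]), array([281., 275.]))
0.16 (array([179.7, 185.2]), array([279., 261.]))
0.17 (array([179.3, 181.7]), array([277., 247.]))
0.18 (array([178.9, 178. ]), array([275., 232.]))
```

The cap projects where expected, but the real tips appear about 35 mm higher than the reported TCP. I'll go by contact force, moving down in guarded steps.

Request:
{"fn": "move_arm", "kwargs": {
  "targets": [
    {"dx": 0, "dy": 0, "dz": -0.08, "rx": 0, "ry": 0, "rz": 0},
    {"dx": 0, "dy": 0, "dz": -0.08, "rx": 0, "ry": 0, "rz": 0},
    {"dx": 0, "dy": 0, "dz": -0.08, "rx": 0, "ry": 0, "rz": 0},
    {"dx": 0, "dy": 0, "dz": -0.06, "rx": 0, "ry": 0, "rz": 0},
    {"dx": 0, "dy": 0, "dz": 0, "rx": 0, "ry": 0, "rz": 0},
    {"dx": 0, "dy": 0, "dz": 0, "rx": 0, "ry": 0, "rz": 0},
    {"dx": 0, "dy": 0, "dz": 0, "rx": 0, "ry": 0, "rz": 0},
    {"dx": 0, "dy": 0, "dz": 0, "rx": 0, "ry": 0, "rz": 0},
    {"dx": 0, "dy": 0, "dz": 0, "rx": 0, "ry": 0, "rz": 0},
    {"dx": 0, "dy": 0, "dz": 0, "rx": 0, "ry": 0, "rz": 0}
  ]
}}

```text
t: 22.6
tcp_pos: [0.4935, -0.2439, 0.135]
tool_rot: [0.983, 0.183, -0.0, -0.0]
force: [0.0, 0.3, -0.5]
finger_gap: -0.004
gripper_force: 0.0
```

```bash
python3 - <<'E'
from h import *
s=sensors.sense();print(s["tcp_pos"],s["force"])
m=cams.camera_model("wrist");w=cams.snapshot("wrist")[:,:,::-1];b=cams.snapshot("scene")[:,:,::-1]
c=cv2.resize(b[130:230,130:230],(400,400),interpolation=cv2.INTER_CUBIC);print(wpix(m,s["tcp_pos"]),wpix(m,[.4925,-.244,.149]))
cv2.imwrite("pics/v6.png",np.hstack([w[20:420,80:480],c]))
E
```

```text
[ 0.49349176 -0.2439077   0.13501507] [ 0.04234649  0.29582776 -0.46655932]
(np.float64(280.99812267974403), np.float64(237.12607087438133)) (np.float64(280.56294836956886), np.float64(248.3020783109549))
```

View pics/v6.png

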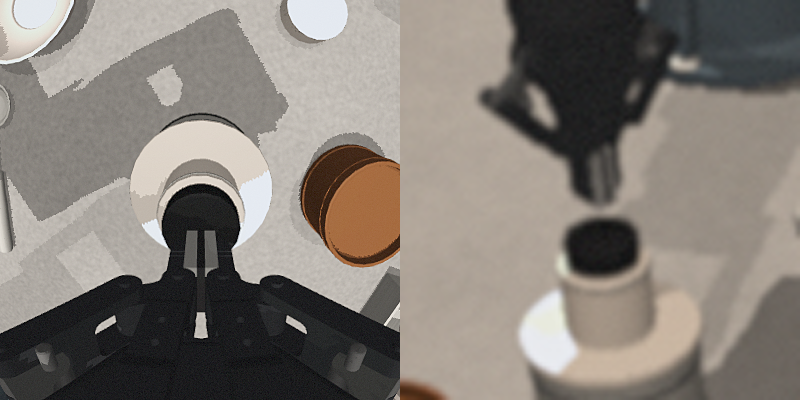

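The wrist and scene views agree that the tips, at (200,232) and (600,200) in this picture, are still about 20 mm above the cap. I'll continue down.

Request:
{"fn": "move_arm", "kwargs": {
  "targets": [
    {"dx": 0, "dy": 0, "dz": -0.08, "rx": 0, "ry": 0, "rz": 0},
    {"dx": 0, "dy": 0, "dz": -0.08, "rx": 0, "ry": 0, "rz": 0},
    {"dx": 0, "dy": 0, "dz": -0.08, "rx": 0, "ry": 0, "rz": 0},
    {"dx": 0, "dy": 0, "dz": -0.08, "rx": 0, "ry": 0, "rz": 0},
    {"dx": 0, "dy": 0, "dz": -0.08, "rx": 0, "ry": 0, "rz": 0},
    {"dx": 0, "dy": 0, "dz": -0.08, "rx": 0, "ry": 0, "rz": 0},
    {"dx": 0, "dy": 0, "dz": 0, "rx": 0, "ry": 0, "rz": 0},
    {"dx": 0, "dy": 0, "dz": 0, "rx": 0, "ry": 0, "rz": 0},
    {"dx": 0, "dy": 0, "dz": 0, "rx": 0, "ry": 0, "rz": 0},
    {"dx": 0, "dy": 0, "dz": 0, "rx": 0, "ry": 0, "rz": 0}
  ]
}}

```text
t: 23.95
tcp_pos: [0.4936, -0.244, 0.1231]
tool_rot: [0.983, 0.183, 0.0, 0.0]
force: [-0.3, -0.5, 0.8]
finger_gap: -0.0
gripper_force: 0.0
```

Request:
{"fn": "move_arm", "kwargs": {
  "targets": [
    {"dx": 0, "dy": 0, "dz": -0.05, "rx": 0, "ry": 0, "rz": 0},
    {"dx": 0, "dy": 0, "dz": -0.05, "rx": 0, "ry": 0, "rz": 0},
    {"dx": 0, "dy": 0, "dz": -0.05, "rx": 0, "ry": 0, "rz": 0},
    {"dx": 0, "dy": 0, "dz": -0.05, "rx": 0, "ry": 0, "rz": 0},
    {"dx": 0, "dy": 0, "dz": 0, "rx": 0, "ry": 0, "rz": 0},
    {"dx": 0, "dy": 0, "dz": 0, "rx": 0, "ry": 0, "rz": 0},
    {"dx": 0, "dy": 0, "dz": 0, "rx": 0, "ry": 0, "rz": 0},
    {"dx": 0, "dy": 0, "dz": 0, "rx": 0, "ry": 0, "rz": 0},
    {"dx": 0, "dy": 0, "dz": 0, "rx": 0, "ry": 0, "rz": 0},
    {"dx": 0, "dy": 0, "dz": 0, "rx": 0, "ry": 0, "rz": 0}
  ]
}}

```text
t: 25.2
tcp_pos: [0.4935, -0.2439, 0.118]
tool_rot: [0.983, 0.183, 0.0, 0.0]
force: [1.0, 0.2, -0.5]
finger_gap: 0.0
gripper_force: 0.0
```

Request:
{"fn": "move_arm", "kwargs": {
  "targets": [
    {"dx": 0, "dy": 0, "dz": -0.04, "rx": 0, "ry": 0, "rz": 0},
    {"dx": 0, "dy": 0, "dz": -0.04, "rx": 0, "ry": 0, "rz": 0},
    {"dx": 0, "dy": 0, "dz": -0.04, "rx": 0, "ry": 0, "rz": 0},
    {"dx": 0, "dy": 0, "dz": 0, "rx": 0, "ry": 0, "rz": 0},
    {"dx": 0, "dy": 0, "dz": 0, "rx": 0, "ry": 0, "rz": 0},
    {"dx": 0, "dy": 0, "dz": 0, "rx": 0, "ry": 0, "rz": 0},
    {"dx": 0, "dy": 0, "dz": 0, "rx": 0, "ry": 0, "rz": 0},
    {"dx": 0, "dy": 0, "dz": 0, "rx": 0, "ry": 0, "rz": 0},
    {"dx": 0, "dy": 0, "dz": 0, "rx": 0, "ry": 0, "rz": 0},
    {"dx": 0, "dy": 0, "dz": 0, "rx": 0, "ry": 0, "rz": 0}
  ]
}}

```text
t: 26.45
tcp_pos: [0.4935, -0.2439, 0.115]
tool_rot: [0.983, 0.183, 0.0, 0.0]
force: [0.7, -0.1, 0.4]
finger_gap: 0.003
gripper_force: 0.0
```

Request:
{"fn": "move_arm", "kwargs": {
  "targets": [
    {"dx": 0, "dy": 0, "dz": -0.04, "rx": 0, "ry": 0, "rz": 0},
    {"dx": 0, "dy": 0, "dz": -0.04, "rx": 0, "ry": 0, "rz": 0},
    {"dx": 0, "dy": 0, "dz": -0.04, "rx": 0, "ry": 0, "rz": 0},
    {"dx": 0, "dy": 0, "dz": -0.04, "rx": 0, "ry": 0, "rz": 0},
    {"dx": 0, "dy": 0, "dz": 0, "rx": 0, "ry": 0, "rz": 0},
    {"dx": 0, "dy": 0, "dz": 0, "rx": 0, "ry": 0, "rz": 0},
    {"dx": 0, "dy": 0, "dz": 0, "rx": 0, "ry": 0, "rz": 0},
    {"dx": 0, "dy": 0, "dz": 0, "rx": 0, "ry": 0, "rz": 0},
    {"dx": 0, "dy": 0, "dz": 0, "rx": 0, "ry": 0, "rz": 0},
    {"dx": 0, "dy": 0, "dz": 0, "rx": 0, "ry": 0, "rz": 0}
  ]
}}

```text
t: 27.7
tcp_pos: [0.4935, -0.2439, 0.111]
tool_rot: [0.983, 0.183, -0.0, -0.0]
force: [-0.6, 0.4, 2.3]
finger_gap: 0.001
gripper_force: 1.0
```

```bash
python3 - <<'E'
from h import *
f=[];p=[]
for i in range(3):
    s=sensors.sense();f.append(s["force"]);p.append(s["tcp_pos"]);w=cams.snapshot("scene")[:,:,::-1]
print(np.mean(f,0),np.mean(p,0))
cv2.imwrite("pics/v7.png",cv2.resize(w[140:220,140:220],(560,560),interpolation=cv2.INTER_CUBIC))
# the column through the tip and cap, brightness along the rows
print(w.max(2)[165:200,178:182].mean(1).round())
E
```

```text
[-0.49944527  0.29874635  2.44742591] [ 0.49348958 -0.24391442  0.11102213]
[ 34.  34.  32.  32.  34.  32.  34.  34.  32.  34.  39.  47.  60.  74.
  80.  81.  81.  82.  81.  80.  78.  76.  77.  79.  80.  72.  51.  33.
  29.  29.  26.  22.  29.  70. 135.]
```

Contact at last: 2.4 N means about 0.8 mm of travel. About 6 mm more is needed, so I'll go 5 mm and check.

Request:
{"fn": "move_arm", "kwargs": {
  "targets": [
    {"dx": 0, "dy": 0, "dz": -0.04, "rx": 0, "ry": 0, "rz": 0},
    {"dx": 0, "dy": 0, "dz": -0.04, "rx": 0, "ry": 0, "rz": 0},
    {"dx": 0, "dy": 0, "dz": -0.04, "rx": 0, "ry": 0, "rz": 0},
    {"dx": 0, "dy": 0, "dz": -0.04, "rx": 0, "ry": 0, "rz": 0},
    {"dx": 0, "dy": 0, "dz": -0.04, "rx": 0, "ry": 0, "rz": 0},
    {"dx": 0, "dy": 0, "dz": 0, "rx": 0, "ry": 0, "rz": 0},
    {"dx": 0, "dy": 0, "dz": 0, "rx": 0, "ry": 0, "rz": 0},
    {"dx": 0, "dy": 0, "dz": 0, "rx": 0, "ry": 0, "rz": 0},
    {"dx": 0, "dy": 0, "dz": 0, "rx": 0, "ry": 0, "rz": 0},
    {"dx": 0, "dy": 0, "dz": 0, "rx": 0, "ry": 0, "rz": 0}
  ]
}}

```text
t: 29.1
tcp_pos: [0.4935, -0.2439, 0.106]
tool_rot: [0.983, 0.183, 0.0, 0.0]
force: [-1.4, 1.3, 3.7]
finger_gap: -0.001
gripper_force: 2.2
```

```bash
python3 - <<'E'
from h import *
f=[];p=[]
for i in range(10):
    s=sensors.sense();f.append(s["force"]);p.append(s["tcp_pos"]);w=cams.snapshot("scene")[:,:,::-1]
print(s["t"],np.mean(f,0),np.std(f,0),np.mean(p,0))
cv2.imwrite("pics/v8.png",cv2.resize(w[130:250,120:240],(560,560),interpolation=cv2.INTER_CUBIC))
E
```

```text
29.55 [-1.04403331  0.900155    4.46897952] [0.3145977  0.40668319 0.60005389] [ 0.49350309 -0.24392889  0.10602347]
```

View pics/v8.png

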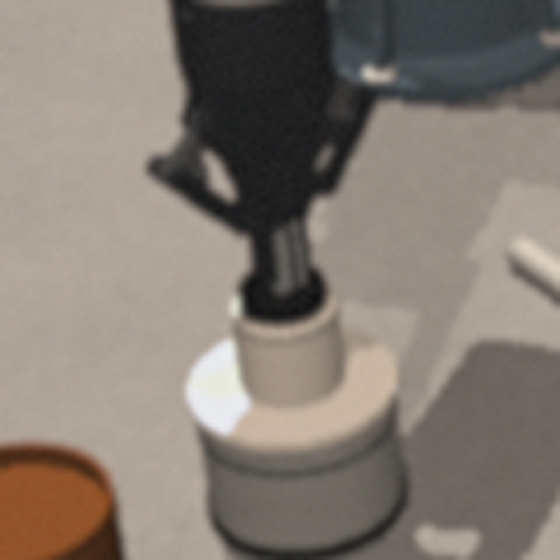

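The tips press on the centre of the cap, and the head is level on the bowl. At 4.5 N the travel is about 5 to 5.5 mm, so I'll go 1.5 mm more.

Request:
{"fn": "move_arm", "kwargs": {
  "targets": [
    {"dx": 0, "dy": 0, "dz": -0.02, "rx": 0, "ry": 0, "rz": 0},
    {"dx": 0, "dy": 0, "dz": -0.02, "rx": 0, "ry": 0, "rz": 0},
    {"dx": 0, "dy": 0, "dz": -0.02, "rx": 0, "ry": 0, "rz": 0},
    {"dx": 0, "dy": 0, "dz": 0, "rx": 0, "ry": 0, "rz": 0},
    {"dx": 0, "dy": 0, "dz": 0, "rx": 0, "ry": 0, "rz": 0},
    {"dx": 0, "dy": 0, "dz": 0, "rx": 0, "ry": 0, "rz": 0},
    {"dx": 0, "dy": 0, "dz": 0, "rx": 0, "ry": 0, "rz": 0},
    {"dx": 0, "dy": 0, "dz": 0, "rx": 0, "ry": 0, "rz": 0},
    {"dx": 0, "dy": 0, "dz": 0, "rx": 0, "ry": 0, "rz": 0},
    {"dx": 0, "dy": 0, "dz": 0, "rx": 0, "ry": 0, "rz": 0}
  ]
}}

```text
t: 30.85
tcp_pos: [0.4935, -0.2439, 0.1045]
tool_rot: [0.983, 0.183, 0.0, 0.0]
force: [-1.0, 1.4, 5.3]
finger_gap: 0.0
gripper_force: 2.5
```

```bash
python3 - <<'E'
from h import *
f=[]
for i in range(16):
    s=sensors.sense();f.append(s["force"]);cams.snapshot("top")
F=np.mean(f,0);print(s["t"],F,s["tcp_pos"])
if 5.0<F[2]<6.1: print(order.sign_off())
E
```

```text
31.6 [-0.95366595  0.76351584  4.90686509] [ 0.49350346 -0.24392036  0.10452701]
```

```bash
python3 -c "from station import order;print(order.sign_off())"
```

```text
the job is handed in; nothing more can be done
None
```

The motor head is seated flat on the steel bowl and released, and I handed in at about 32 s with the cap held at roughly half travel (about 5 N, 6 to 7 mm by estimate). The cap was found by contact force, because the fingertips sat about 37 mm above the reported TCP.

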